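# Snap the knobs back onto the dryer's control panel

## Task

The dryer's control panel lies face up on the bench with two bare stems. Push the two loose white knobs back on, each on the stem its mouth fits: first the small knob, pressed down until it clicks and stays locked on, then the large knob. Keep pressing the large knob after its click until it is fully home on the panel face against its sprung collar, and finish like that: still holding it pressed down with the gripper, not letting go. Leave the other things on the bench where they are.

Things in the scene. Friction and masses are not known exactly. Their poses are not given: they have to be found in the camera images.
- small_knob: small push-on knob: white plastic drum with grip ribs and a grey pointer line on its flat closed top, 38 mm diameter, 28 mm high, lying mouth down (the right way up) on the bench. Origin: centre of its underside, z up. Its round mouth is 21 mm wide at a 4 mm high lip, 6 mm wider inside, about 23 mm deep; pairs only with the small stem. Any yaw will do
- large_knob: large push-on knob: white plastic drum with grip ribs and a grey pointer line on its flat closed top, 56 mm diameter, 28 mm high, lying mouth down (the right way up) on the bench. Origin: centre of its underside, z up. Its round mouth is 35 mm wide at a 4 mm high lip, 6 mm wider inside, about 23 mm deep; pairs only with the large stem. Any yaw will do
- small_stem: small bare stem: upright grey round stub on the panel, 18 mm diameter, 22 mm tall with a tapered tip (last 4 mm, 3 mm in per side). Origin: on its axis at the panel's face (30 mm above the bench), z up. On the left or right of the panel's middle
- large_stem: large bare stem: upright grey round stub on the panel, 32 mm diameter, 22 mm tall with a tapered tip (last 4 mm, 3 mm in per side). Origin: on its axis at the panel's face (30 mm above the bench), z up. On the other side of the panel's middle, 150 mm from the small one
- small_balls (a point): ring of four steel spring balls standing 3.5 mm proud of the small stem. Point: on the axis, 12.5 mm above the face. They meet the knob's lip with its underside about 17 mm above the face; pushing past takes about 6 to 10 N near 14 mm; then the force drops and from about 9 mm the balls pull the knob down with up to 10 N (the click); below 5 mm it is locked on
- large_balls (a point): ring of four steel spring balls standing 3.5 mm proud of the large stem. Point: on the axis, 12.5 mm above the face. They meet the knob's lip with its underside about 17 mm above the face; pushing past takes about 6 to 10 N near 14 mm; then the force drops and from about 9 mm the balls pull the knob down with up to 10 N (the click); below 5 mm it is locked on
- small_collar (a joint): sprung flat grey collar, 29 mm across, round the small stem's foot. 0: up, its top 4 mm above the panel face; 0.004 m: level with the face. About 2 N starts to sink it, 10 N presses it level; then the knob is fully home, underside on the face. Released, a locked knob rises to rest on it, 4 mm above the face
- large_collar (a joint): sprung flat grey collar, 43 mm across, round the large stem's foot. 0: up, its top 4 mm above the panel face; 0.004 m: level with the face. About 2 N starts to sink it, 10 N presses it level; then the knob is fully home, underside on the face. Released, a locked knob rises to rest on it, 4 mm above the face
- panel: white control panel with aluminium edges, fixed to the bench face up, 120 mm (its x) by 540 mm (its y) by 30 mm high. Origin: centre of its underside. The bare stems stand on its long centre line, 75 mm either side of the middle; 205 mm either side are two knobs already fitted, 26 mm high, one small, one large
- screwdriver: screwdriver, 170 mm, lying; bystander
- wrench: steel spanner, 160 mm, lying; bystander
- brush: wooden-handled brush, 200 mm, lying left of the panel; bystander
- dish: low white bowl, 80 mm across, 32 mm high; bystander. Origin: centre of its underside
- dosing_cup: clear dosing cup, 60 mm across, 55 mm high; bystander. Origin: centre of its underside
- softener: white bottle, 76 mm across, 200 mm high; bystander. Origin: centre of its underside
- pvc_offcut: short white pipe offcut standing on end, 48 mm across, 60 mm high, right of the panel; bystander. Origin: centre of its underside
Things that resemble listed ones, but are neither listed nor needed, are in the scene too. Leave any orange or turquoise look-alike of the small_knob alone. What is shaped like the large_knob but orange is not meant.

How it is judged:
On the way, in this order (a step that is already met when the one before it is completed fails the run):
1. the small knob is clicked onto the small stem (z of small_knob in the frame of small_stem between -0.003 and 0.006 m and horizontal distance between small_knob and small_stem below 0.004 m and angle between small_knob's own z axis and vertical below 0.12 rad), for 0.2 s.
2. the large knob is clicked onto the large stem (z of large_knob in the frame of large_stem between -0.003 and 0.006 m and horizontal distance between large_knob and large_stem below 0.004 m and angle between large_knob's own z axis and vertical below 0.12 rad), for 0.2 s.
At the end, for the whole second after the job is handed in: Both knobs locked on their own stems (underside under 6 mm above the panel face, within 4 mm of the axis, tilt under 0.12 rad), the small one let go; the large one still pressed by the fingers, underside under 2 mm above the face, at rest, pushing with over 4 N (all of step 1 and z of large_knob in the frame of large_stem between -0.003 and 0.002 m and horizontal distance between large_knob and large_stem below 0.004 m and angle between large_knob's own z axis and vertical below 0.12 rad and contact force between the fingers and large_knob above 1 N and contact force between large_knob and large_stem above 4 N and contact force between the fingers and small_knob below 0.2 N and linear speed of large_knob below 0.01 m/s); the arm keeps its last pose, push and grip.
It fails at once if a bystander was disturbed (moved more than 30 mm) (distance of any of screwdriver, wrench, brush, dish, dosing_cup, softener, pvc_offcut from where it was at the start of the episode above 0.03 m).
It also fails if it takes over 72 s, if anything falls off the work surface, if the arm or the gripper's body presses on something with over 40 N, if the wrist force passes 120 N, or if a joint passes its speed limit or range.

## Robot

A 7-joint arm with a two-finger parallel gripper is mounted at the origin on the work surface. World frame = base frame: x ahead of the robot, y to its left, z up, the work surface at z = 0. Lengths are in m, angles in rad, forces in N, time in s.
With the tool pointing down it reaches from about 0.4 to 0.85 m from the base axis. Payload 10.4 kg.
Tool frame: the origin (TCP) lies at the centre of the arm's flange, where the gripper is bolted on; the fingertips stand 182 mm ahead of it and the grasp point (between the pads) lies r.grasp_offset ahead of it (r.grasp_offset is the distance from the TCP to the grasp point, in m); z points along the fingers, y is the line along which they close (so a half turn about z gives the same grasp; the last joint's range is limited). The gripper opens to 87 mm and grips with 3 to 60 N. Pads are 19 mm wide; open, the fingers measure 117 mm over their backs; the gripper's body (75 mm by 190 mm) begins 51 mm behind the grasp point.
Start: joints at [-1.356, 0.332, -0.065, 1.46, 0.022, 1.35, -0.088], TCP at [0.147, 0.607, 0.405] pointing down, gripper open.
Joint ranges: [-2.6, 2.6], [-0.5, 2.12], [-1.47, 1.34], [0.16, 2.42], [-1.27, 4.41], [0.06, 2.06], [-2.6, 2.6]. Speed limits (rad/s): [2.22, 2.22, 2.79, 2.79, 3.14, 3.14, 3.14].

## Interface

Orientations are given as a unit quaternion [x, y, z, w].
In Python, from bench import status, vision, job, spotter, r gives the robot as it stands. The module is installed in compiled form; this text tells all that it offers.
- The arm moves only by the tool play_rows, never from a script. Its argument "series" is a list of rows, each a list of 6 numbers: the shift along the tool's x, y, z each as a share of 150 mm, from -1 to 1, then the turn, a rotation vector about the tool's x, y, z each as a share of 30 degrees, from -1 to 1. In form: [[x, y, z, ax, ay, az], ...]. A call has 1 to 5 rows; each row is the pose to reach, as a shift and turn from the pose commanded when the call began, along the tool's axes at that moment; what a row does not reach only later rows make up. A row lasts 1/10 s, in which the tool goes at most 50 mm and 8.59 degrees, less where a joint would pass 70% of its speed; a pose out of reach is approached as far as the arm can. A call with a number of a shift or a turn outside -1 to 1 is refused whole. A call with a gripper value outside its range is refused whole. "fingers" is the opening, from -1 (shut) to 1 (fully open), set as the call begins (left out, the last holds). The fingers move at their own pace and stop on an object; "squeeze" is the grip in N (left out, the last holds). Time passes only in rows, so rows that repeat a pose let the fingers close. It gives the time, the measured TCP pose, the force, the opening and the grip force at its end, in the units of the state.
- status.read_state(): the state, without advancing time (a new reading comes with each control period).
- vision.camera(name): name is "side" or "top"; returns the picture (420x560x3 uint8, blue, green, red); there is no depth.
- vision.calibration(name): a dict with "fx", "fy", "cx", "cy" (pixels), "D" ([k1, k2, p1, p2, k3] as OpenCV has them; the pictures are not rectified), "rvec" (rotation vector, rad) and "tvec" (3), from world to camera coordinates, as OpenCV has them. Camera axes: x right, y down, z forward; pixel columns grow to the right and rows downward; lengths in m; the calibration is good to about 2 mm. A picture is of the moment at which its call begins. calibration takes no time and is no camera call.
- job.close_job(): hands the job in; it is judged then, once.
Trained networks look in the newest picture that a camera, given by its name, has taken for a name from the list of things; names that differ only in an ending like _2 or _b are one class to them, and where a whole thing is asked for, a point or a joint stands for the part that bears it (a point fixed in the world has none). Each returns a list of dicts, best first, with "conf" (0 to 1); they miss things now and then, are a little off and sometimes report something else, mostly with a low value. They report only what shows in the picture. A call takes as long as a camera call. They do not tell look-alikes from the thing itself.
- spotter.boxes_of(camera, name): "point" ([x, y, z] in m, in world coordinates, good to about 4 mm: the middle of the surface that is visible of it).
- spotter.regions_of(camera, name): "pixels" (420x560 bool, what is visible of it).
The state is a dict: "time": time; "joint_positions": joint angles; "joint_vel": joint speeds; "joint_torque": joint torques, N m; "ee_pos": TCP position; "eef_rot": TCP orientation; "ft_force": force on the tool from outside, world axes, zero at the start; "torque": the same for the moment, N m; "width": finger opening in m; "grip_force": force on a finger pad.
Only numpy, scipy, OpenCV 4.12 (cv2) and the standard library are available. Lean on these libraries where they do the work, as an engineer would, in place of code of your own. Each camera call takes 0.05 s, during which the arm holds its last target. There are 200 camera calls.

## Working session

There is one attempt and no reset: what is moved stays moved. The work goes in short steps, Python scripts to look and compute and a tool call to move; the robot and the scene stay as the last step left them, time stands still between calls to the robot, and variables do not carry over. Pictures are saved under pics/ and viewed, at most 10 in all, crops included, and the job is handed in when it is done.

Besides the shell and the picture viewer there is one more tool, called after ">>>" as name(argument=value, ...) on one line, values as JSON. play_rows: Moves the arm, as the interface text tells. Shift numbers are shares of 150 mm and turn numbers shares of 30 degrees, none past 1 either way. Its arguments: {"type":"object","properties":{"series":{"type":"array","items":{"type":"array","items":{"type":"number"}}},"fingers":{"type":"number"},"squeeze":{"type":"number"}},"required":["series"]}

```bash
mkdir -p pics; python3 - <<'E'
from bench import status, vision, spotter, r
import cv2
s=status.read_state(); print({k:s[k] for k in('time','ee_pos','eef_rot','width','ft_force')}, r.grasp_offset)
for c in('top','side'):
    cv2.imwrite(f'pics/{c}0.png',vision.camera(c))
    for n in('small_knob','large_knob','small_stem','large_stem'):
        print(c,n,[([round(float(v),4) for v in d['point']],round(d['conf'],2)) for d in spotter.boxes_of(c,n)])
E
```

```text
{'time': 0.0, 'ee_pos': array([0.14717102, 0.60728167, 0.40398162]), 'eef_rot': array([ 1.18608094e-01,  9.92940900e-01, -6.96356265e-04, -6.05047487e-05]), 'width': 0.0866871299631813, 'ft_force': array([0.10402594, 0.03041333, 0.69752772])} 0.1635
top small_knob [([0.499, -0.1005, 0.0271], 0.74), ([0.4204, -0.4212, 0.1315], 0.7), ([0.4261, -0.1295, 0.0264], 0.61), ([0.3439, -0.1164, 0.025], 0.58)]
top large_knob [([0.4748, 0.2383, 0.0264], 0.64), ([0.4472, 0.1354, 0.0318], 0.59), ([0.4216, -0.4221, 0.1338], 0.21)]
top small_stem [([0.6704, 0.061, 0.0366], 0.49)]
top large_stem [([0.6725, 0.0605, 0.0476], 0.79), ([0.4182, -0.4197, 0.1337], 0.71)]
side small_knob [([0.5031, -0.0885, 0.0219], 0.68)]
side large_knob [([0.4397, 0.153, 0.0309], 0.86), ([0.4737, 0.2555, 0.025], 0.86), ([0.4453, 0.3592, 0.019], 0.68)]
side small_stem [([0.6636, -0.0826, 0.039], 0.58), ([0.4221, -0.4066, 0.096], 0.18)]
side large_stem []
```

View pics/top0.png

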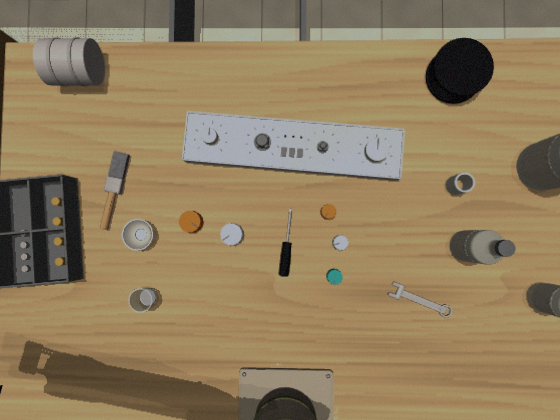

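View pics/side0.png

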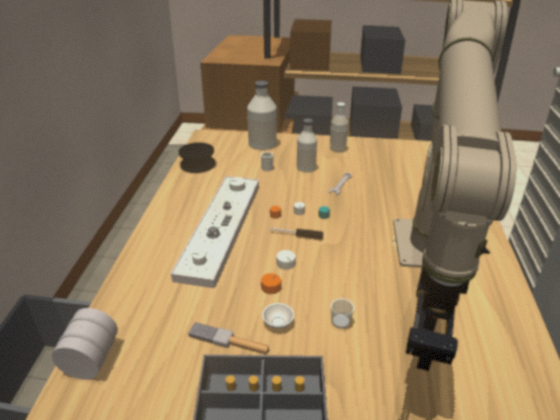

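The top view shows the white small knob at (341,243) and the white large knob at (231,234). The large stem is at (262,141) and the small stem at (322,147). The orange and turquoise look-alikes are at (190,222), (328,212) and (335,277). Next I refine these by fitting silhouettes.

```bash
cat > h.py <<'E'
import numpy as np, cv2
from bench import vision, spotter, status
from scipy.optimize import minimize, least_squares
def K(c):
    k=vision.calibration(c); return np.array(k['rvec'],float),np.array(k['tvec'],float),np.array([[k['fx'],0,k['cx']],[0,k['fy'],k['cy']],[0,0,1.]]),np.array(k['D'],float)
def proj(c,P): return cv2.projectPoints(np.asarray(P,float).reshape(-1,3),*K(c))[0].reshape(-1,2)
def sil(c,P):
    h=cv2.convexHull(proj(c,P).astype(np.float32)); m=cv2.moments(h); return h,np.array([m['m10'],m['m01']])/m['m00']
A=np.linspace(0,2*np.pi,48)
def cyl(x,y,R,z0,z1): return [[x+R*np.cos(a),y+R*np.sin(a),z] for a in A for z in(z0,z1)]
def mcent(m): ys,xs=np.nonzero(m); return np.array([xs.mean(),ys.mean()]),len(xs)
def fitc(c,px,R,z0,z1,g): return least_squares(lambda p:sil(c,cyl(*p,R,z0,z1))[1]-px,g,diff_step=1e-3).x
def box(x,y,t):
    C,S=np.cos(t),np.sin(t); return [[x+C*a-S*b,y+S*a+C*b,z] for a in(-.06,.06) for b in(-.27,.27) for z in(0,.03)]
def stem(x,y,t,s): return np.array([x-np.sin(t)*s,y+np.cos(t)*s])
E
python3 - <<'E'
from h import *
for c in('top','side'):
    R=cv2.Rodrigues(K(c)[0])[0]; print(c,'cam',-R.T@K(c)[1],K(c)[2][0,0])
    im=vision.camera(c)
    regs={}
    for n in('small_knob','large_knob','small_stem','large_stem','panel'):
        regs[n]=spotter.regions_of(c,n)
        for d in regs[n]: print(c,n,mcent(d['pixels']),round(d['conf'],2))
    if regs['panel']:
        m=regs['panel'][0]['pixels'].astype(np.uint8)
        def cost(p):
            q=p*np.array([.1,.1,.1])
            # antialiased IoU through 8x subpixel shift
            h=(sil(c,box(*q))[0]); f=np.zeros((1680,2240),np.uint8)
            cv2.fillConvexPoly(f,np.round(h*4+1.5).astype(int),1)
            return int((f!=M).sum())
        M=cv2.resize(m,None,fx=4,fy=4,interpolation=cv2.INTER_NEAREST)
        o=minimize(cost,[6.69,-.1,-.5],method='Nelder-Mead',options=dict(initial_simplex=[[6.69,-.1,-.5],[6.79,-.1,-.5],[6.69,.1,-.5],[6.69,-.1,-.9]],xatol=1e-3))
        p=o.x*.1; print(c,'panel',p,o.fun/16,m.sum(),stem(*p,.075),stem(*p,-.075))
    np.savez(f'{c}.npz',im=im)
    if c=='top': cv2.imwrite('pics/top_crop.png',cv2.resize(im[105:290,180:410],None,fx=3.2,fy=3.2,interpolation=cv2.INTER_NEAREST))
E
```

```text
top cam [ 0.44567513 -0.01526191  1.01687086] 401.1510739938425
top small_knob (array([327.61502347, 211.6056338 ]), 213) 0.74
top small_knob (array([339.66666667, 242.3872549 ]), 204) 0.59
top small_knob (array([333.55555556, 276.44444444]), 216) 0.56
top large_knob (array([190.37590361, 221.58072289]), 415) 0.9
top large_knob (array([231.6070529 , 233.86397985]), 397) 0.86
top large_knob (array([265.24, 146.68]), 25) 0.3
top large_knob (array([480.58962796, 246.41939121]), 1774) 0.3
top small_stem (array([285.35971223, 253.41007194]), 417) 0.65
top small_stem (array([142.03208556, 298.77005348]), 561) 0.4
top large_stem (array([261.95744681, 141.77021277]), 235) 0.51
top panel (array([293.52882116, 145.64607799]), 11155) 0.83
top panel (array([114.14344262, 184.3227459 ]), 976) 0.27
top panel [ 0.66881402 -0.01184757 -0.08497143] 822.1875 11155 [0.67517922 0.06288184] [ 0.66244883 -0.08657697]
side cam [0.35413857 1.19741303 0.9059523 ] 478.3021009947721
side small_knob (array([323.55882353, 211.76470588]), 136) 0.53
side large_knob (array([285.66865672, 259.36716418]), 335) 0.78
side large_knob (array([270.7734375, 282.984375 ]), 384) 0.72
side small_stem (array([226.80434783, 205.43478261]), 46) 0.57
side panel (array([215.30841121, 233.44371283]), 4708) 0.94
side panel [ 0.66937849 -0.01139902 -0.08683546] 465.375 4708 [0.67588297 0.0633184 ] [ 0.66287401 -0.08611643]
```

View pics/top_crop.png

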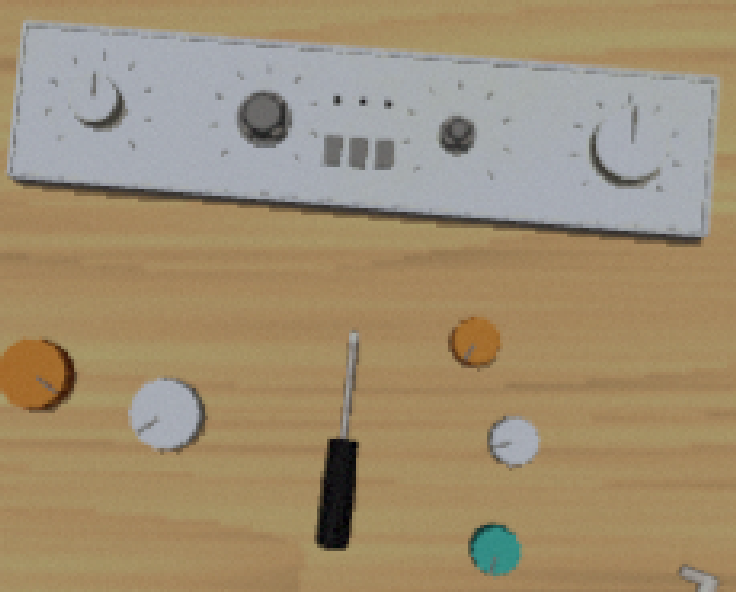

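The crop (3.2x, origin 180,105) shows the white small knob at crop (515,441) and the large one at (168,413). The stems are at (265,115) and (458,133). The screwdriver lies between the knobs.

```bash
python3 - <<'E'
from h import *
T={c:np.load(f'{c}.npz')['im'] for c in('top','side')}
def white(c,px,r):
    im=T[c]; x,y=map(int,px); sub=im[y-r:y+r+1,x-r:x+r+1].astype(int)
    big=sub.repeat(1,0); w=(sub.min(2)>110)&(sub.max(2)-sub.min(2)<45)
    n,l,s,ce=cv2.connectedComponentsWithStats(w.astype(np.uint8)); i=1+s[1:,4].argmax()
    return ce[i]+[x-r,y-r],s[i]
for n,R,pt,ps in(('small',.019,(340,242),(299,208)),('large',.028,(231,234),(286,259))):
    for c,p in(('top',pt),('side',ps)):
        ce,s=white(c,p,14 if n=='small' or c=='side' else 16)
        g=[.43,-.13] if n=='small' else [.447,.14]
        print(n,c,ce,s, 'topface',fitc(c,ce,R,.0279,.028,g),'full',fitc(c,ce,R,0,.028,g))
p=(.6691,-.0116,-.0859)
for n,s,R in(('L',.075,.016),('S',-.075,.009)):
    q=stem(*p,s); 
    for c in T: print(n,q,c,'top',proj(c,[*q,.052]),'base',proj(c,[*q,.03]))
for c in T:
    im=T[c].copy(); big=cv2.resize(im,None,fx=4,fy=4,interpolation=cv2.INTER_NEAREST)
    for n,s,R,C in(('L',.075,.013,.0215),('S',-.075,.006,.0145)):
        q=stem(*p,s)
        for rr,z in((R,.052),(C,.034)):
            h=proj(c,[[q[0]+rr*np.cos(a),q[1]+rr*np.sin(a),z] for a in A])
            cv2.polylines(big,[np.round((h+.5)*4).astype(int)],True,(0,0,255),1)
    h=sil(c,box(*p))[0]; cv2.polylines(big,[np.round((h+.5)*4).astype(int)],True,(0,255,0),1)
    T[c]=big
a=T['top'][105*4:185*4,180*4:380*4]; b=cv2.resize(T['side'][175*4:250*4,190*4:260*4],(373,400))
b=T['side'][170*4:245*4,190*4:260*4]
o=np.zeros((600,800,3),np.uint8); o[:280]=a[:280]; o[285:585,:280]=b[:300]; cv2.imwrite('pics/ov.png',o)
E
```

```text
small top [340.54098361 242.16393443] [  7   7  16  16 183] topface [ 0.42753811 -0.13278497] full [ 0.42733849 -0.13407828]
small side [298.81538462 205.69230769] [ 9  8 11  9 65] topface [ 0.42599284 -0.12523371] full [ 0.42713967 -0.1461523 ]
large top [230.55384615 233.76666667] [  5   5  22  23 390] topface [0.44581067 0.13787894] full [0.44581362 0.13950928]
large side [285.51388889 257.0462963 ] [  5   5  19  16 216] topface [0.44468671 0.14393134] full [0.44611551 0.12733019]
L [0.67553458 0.06312346] top top [[260.98888744 139.6312212 ]] base [[261.68149558 141.71072892]]
L [0.67553458 0.06312346] side top [[212.07340187 228.24426561]] base [[212.62520122 234.06298433]]
S [ 0.66266542 -0.08632346] top top [[322.45066129 144.92117273]] base [[321.78961704 146.89548032]]
S [ 0.66266542 -0.08632346] side top [[225.96226829 201.64986201]] base [[226.35417046 207.23616808]]
```

View pics/ov.png

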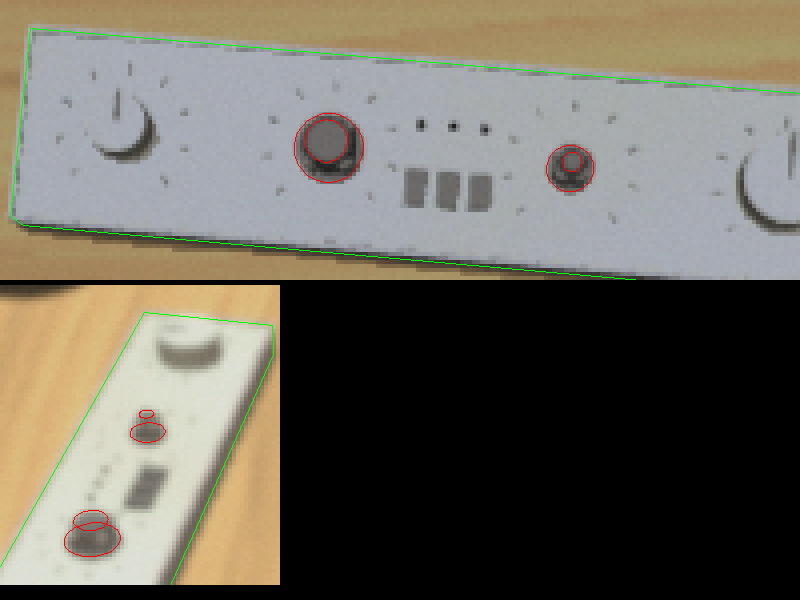

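The overlay matches the stems and the panel. Next, move toward the small knob.

>>> play_rows(series=[[-0.15, -0.07, 0, 0, 0, 0], [-0.4, -0.19, 0, 0, 0, 0], [-0.7, -0.33, 0, 0, 0, 0], [-0.98, -0.47, 0, 0, 0, 0]], fingers=0.5, squeeze=40)

```text
time: 1.5
ee_pos: [0.2748, 0.5029, 0.4048]
eef_rot: [0.119, 0.993, 0.0, 0.0]
ft_force: [0.8, 0.8, -0.3]
width: 0.0674
grip_force: 0.0
```

>>> play_rows(series=[[-0.25, -0.12, 0, 0, 0, 0], [-0.5, -0.24, 0, 0, 0, 0], [-0.75, -0.36, 0, 0, 0, 0], [-0.98, -0.47, 0, 0, 0, 0]])

```text
time: 1.9
ee_pos: [0.4012, 0.3995, 0.405]
eef_rot: [0.119, 0.993, 0.0, 0.0]
ft_force: [0.5, 0.5, -0.2]
width: 0.0653
grip_force: 0.0
```

>>> play_rows(series=[[-0.06, -0.21, 0.04, 0, 0, 0], [-0.13, -0.43, 0.08, 0, 0, 0], [-0.19, -0.64, 0.12, 0, 0, 0], [-0.25, -0.85, 0.16, 0, 0, 0]])

```text
time: 2.3
ee_pos: [0.4061, 0.2669, 0.3806]
eef_rot: [0.119, 0.993, 0.0, 0.0]
ft_force: [0.7, -0.0, 0.7]
width: 0.0652
grip_force: 0.0
```

>>> play_rows(series=[[-0.06, -0.21, 0.04, 0, 0, 0], [-0.13, -0.43, 0.08, 0, 0, 0], [-0.19, -0.64, 0.12, 0, 0, 0], [-0.25, -0.85, 0.16, 0, 0, 0]])

```text
time: 2.7
ee_pos: [0.4124, 0.1342, 0.3567]
eef_rot: [0.119, 0.993, 0.0, 0.0]
ft_force: [0.6, 0.6, 0.5]
width: 0.0652
grip_force: 0.0
```

>>> play_rows(series=[[-0.06, -0.21, 0.04, 0, 0, 0], [-0.13, -0.43, 0.08, 0, 0, 0], [-0.19, -0.64, 0.12, 0, 0, 0], [-0.25, -0.85, 0.16, 0, 0, 0]])

```text
time: 3.1
ee_pos: [0.4188, 0.0015, 0.3328]
eef_rot: [0.119, 0.993, 0.0, 0.0]
ft_force: [0.2, 0.3, -0.9]
width: 0.065
grip_force: 0.0
```

>>> play_rows(series=[[-0.06, -0.21, 0.04, 0, 0, 0], [-0.13, -0.43, 0.08, 0, 0, 0], [-0.19, -0.64, 0.12, 0, 0, 0], [-0.25, -0.85, 0.16, 0, 0, 0], [-0.25, -0.85, 0.16, 0, 0, 0]])

```text
time: 3.6
ee_pos: [0.4247, -0.1336, 0.3085]
eef_rot: [0.121, 0.993, -0.001, -0.0]
ft_force: [-0.2, -0.6, -0.0]
width: 0.0653
grip_force: 0.0
```

>>> play_rows(series=[[-0.02, 0.01, 0.2, 0, 0, 0], [-0.02, 0.01, 0.45, 0, 0, 0], [-0.02, 0.01, 0.65, 0, 0, 0], [-0.02, 0.01, 0.77, 0, 0, 0], [-0.02, 0.01, 0.82, 0, 0, 0]])

```text
time: 4.1
ee_pos: [0.4281, -0.1285, 0.1842]
eef_rot: [0.118, 0.993, -0.0, -0.001]
ft_force: [0.3, 0.2, 0.5]
width: 0.065
grip_force: 0.0
```

>>> play_rows(series=[[0, 0, 0, 0, 0, 0], [0, 0, 0, 0, 0, 0], [0, 0, 0, 0, 0, 0], [0, 0, 0, 0, 0, 0], [0, 0, 0, 0, 0, 0]], fingers=-1, squeeze=40)

```text
time: 4.6
ee_pos: [0.429, -0.1291, 0.1864]
eef_rot: [0.119, 0.993, 0.0, 0.001]
ft_force: [-0.6, 1.2, 6.2]
width: 0.0372
grip_force: 40.2
```

>>> play_rows(series=[[0, 0, 0, 0, 0, 0], [0, 0, 0, 0, 0, 0], [0, 0, 0, 0, 0, 0]])

```text
time: 4.9
ee_pos: [0.429, -0.1291, 0.1864]
eef_rot: [0.119, 0.993, 0.0, 0.001]
ft_force: [-2.7, 0.4, 7.4]
width: 0.0374
grip_force: 40.2
```

```bash
python3 - <<'E'
from h import *
ims=[vision.camera(c) for c in('top','side')]
a=cv2.resize(ims[0][180:300,280:400],(400,400)); b=cv2.resize(ims[1][150:250,250:350],(400,400))
cv2.imwrite('pics/g1.png',np.hstack([a,b]))
E
```

```text
(no output)
```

View pics/g1.png

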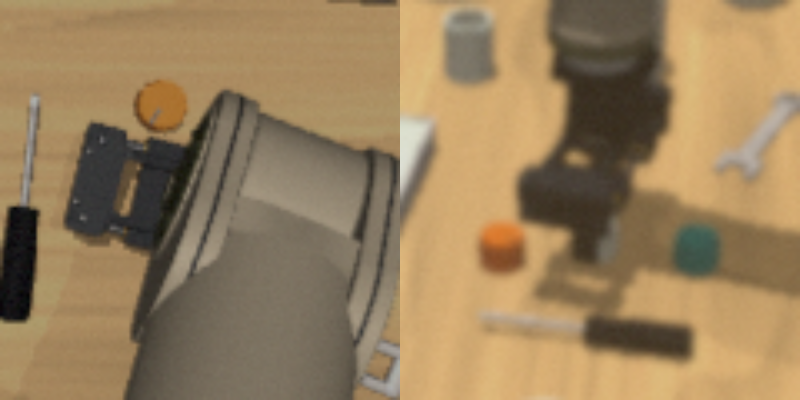

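Grip is 37.4 mm wide at 40 N, so the small knob is held between the fingers. Lift it and carry it over the small stem.

>>> play_rows(series=[[0, 0, -0.1, 0, 0, 0], [0, 0, -0.25, 0, 0, 0], [0, 0, -0.4, 0, 0, 0], [0, 0, -0.5, 0, 0, 0]])

```text
time: 5.4
ee_pos: [0.4288, -0.1293, 0.2623]
eef_rot: [0.119, 0.993, 0.0, 0.001]
ft_force: [-0.2, -1.1, 0.8]
width: 0.0377
grip_force: 40.2
```

>>> play_rows(series=[[-0.12, 0.06, 0, 0, 0, 0], [-0.3, 0.14, 0, 0, 0, 0], [-0.52, 0.23, 0, 0, 0, 0], [-0.72, 0.32, 0, 0, 0, 0]])

```text
time: 5.8
ee_pos: [0.5463, -0.1074, 0.2609]
eef_rot: [0.118, 0.993, 0.0, 0.0]
ft_force: [-0.6, -0.2, 0.7]
width: 0.0375
grip_force: 40.2
```

>>> play_rows(series=[[-0.22, 0.1, 0, 0, 0, 0], [-0.45, 0.2, 0, 0, 0, 0], [-0.64, 0.28, 0, 0, 0, 0], [-0.73, 0.325, 0, 0, 0, 0], [-0.73, 0.325, 0, 0, 0, 0]])

```text
time: 6.3
ee_pos: [0.6641, -0.0852, 0.2602]
eef_rot: [0.118, 0.993, -0.0, 0.0]
ft_force: [-0.7, 0.0, -1.3]
width: 0.0371
grip_force: 40.2
```

```bash
python3 - <<'E'
from h import *
s=status.read_state(); print(s['ee_pos'],s['ft_force'],s['width'])
ims=[vision.camera(c) for c in('top','side')]
a=cv2.resize(ims[0][90:190,270:370],(400,400)); b=cv2.resize(ims[1][170:230,200:260],(400,400),interpolation=cv2.INTER_NEAREST)
cv2.imwrite('pics/g2.png',np.hstack([a,b]))
for c in('top','side'):
  print(c,[(d['point'],d['conf']) for d in spotter.boxes_of(c,'small_knob')])
e=s['ee_pos']
print(proj('side',[[e[0],e[1],e[2]-.1864+z] for z in(0,.028)]),proj('side',[.6627,-.0863,.052]))
E
```

```text
[ 0.66413994 -0.08517111  0.26016189] [-0.68206621  0.00691749 -1.25607379] 0.037057940063182464
top []
side [([0.6519, -0.0762, 0.0971], 0.62), ([0.3407, -0.1099, 0.0236], 0.59), ([0.5011, -0.0914, 0.0231], 0.44)]
[[225.05438041 196.2000648 ]
 [224.53788421 188.84765083]] [[225.95049064 201.65311989]]
```

View pics/g2.png

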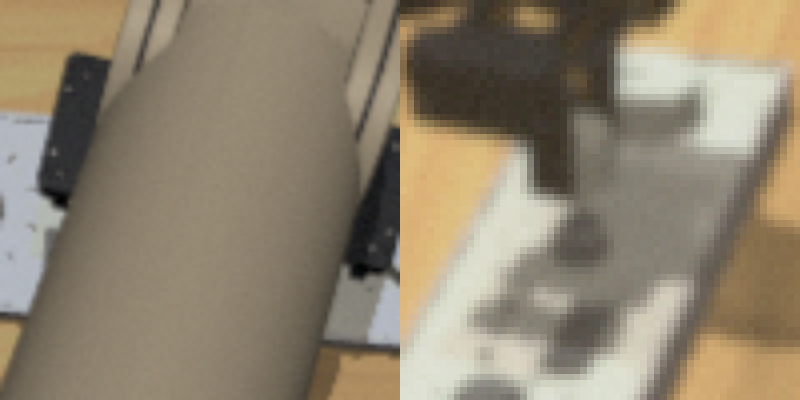

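The side view shows the knob in the fingers just above the small stem. Lower it slowly onto the balls.

>>> play_rows(series=[[0, 0, 0.04, 0, 0, 0], [0, 0, 0.08, 0, 0, 0], [0, 0, 0.11, 0, 0, 0], [0, 0, 0.135, 0, 0, 0], [0, 0, 0.15, 0, 0, 0]])

```text
time: 7.0
ee_pos: [0.6627, -0.0862, 0.2376]
eef_rot: [0.119, 0.993, 0.0, -0.0]
ft_force: [-0.1, -0.1, 0.3]
width: 0.0377
grip_force: 40.2
```

>>> play_rows(series=[[0, 0, 0.01, 0, 0, 0], [0, 0, 0.02, 0, 0, 0], [0, 0, 0.03, 0, 0, 0], [0, 0, 0.03, 0, 0, 0]])

```text
time: 7.4
ee_pos: [0.6631, -0.0866, 0.234]
eef_rot: [0.119, 0.993, -0.0, 0.001]
ft_force: [1.3, -0.6, 0.2]
width: 0.0374
grip_force: 40.2
```

>>> play_rows(series=[[0, 0, 0.01, 0, 0, 0], [0, 0, 0.02, 0, 0, 0], [0, 0, 0.03, 0, 0, 0], [0, 0, 0.04, 0, 0, 0]])

```text
time: 7.8
ee_pos: [0.6637, -0.0871, 0.2298]
eef_rot: [0.119, 0.993, -0.0, 0.002]
ft_force: [0.9, -2.3, 9.6]
width: 0.0374
grip_force: 40.3
```

>>> play_rows(series=[[0, 0, 0.02, 0, 0, 0], [0, 0, 0.04, 0, 0, 0], [0, 0, 0.05, 0, 0, 0], [0, 0, 0.06, 0, 0, 0], [0, 0, 0.06, 0, 0, 0]])

```text
time: 8.3
ee_pos: [0.6631, -0.0866, 0.2191]
eef_rot: [0.119, 0.993, -0.0, 0.001]
ft_force: [3.4, -2.9, 3.2]
width: 0.0376
grip_force: 40.4
```

>>> play_rows(series=[[0, 0, 0.01, 0, 0, 0], [0, 0, 0.01, 0, 0, 0], [0, 0, 0.01, 0, 0, 0]])

```text
time: 8.6
ee_pos: [0.6631, -0.0867, 0.2178]
eef_rot: [0.119, 0.993, -0.0, 0.001]
ft_force: [2.1, -2.6, 5.2]
width: 0.0376
grip_force: 40.4
```

>>> play_rows(series=[[0, 0, 0, 0, 0, 0], [0, 0, 0, 0, 0, 0], [0, 0, 0, 0, 0, 0], [0, 0, 0, 0, 0, 0], [0, 0, 0, 0, 0, 0]], fingers=0.8)

```text
time: 9.1
ee_pos: [0.6627, -0.0861, 0.2169]
eef_rot: [0.119, 0.993, 0.0, -0.0]
ft_force: [1.0, 0.4, -0.4]
width: 0.0696
grip_force: 0.0
```

>>> play_rows(series=[[0, 0, -0.1, 0, 0, 0], [0, 0, -0.3, 0, 0, 0], [0, 0, -0.5, 0, 0, 0], [0, 0, -0.7, 0, 0, 0]])

```text
time: 9.5
ee_pos: [0.6627, -0.0864, 0.3246]
eef_rot: [0.119, 0.993, 0.0, 0.0]
ft_force: [0.6, -0.5, 0.0]
width: 0.0786
grip_force: 0.0
```

>>> play_rows(series=[[0.15, 0.1, 0, 0, 0, 0], [0.38, 0.24, 0, 0, 0, 0], [0.64, 0.4, 0, 0, 0, 0], [0.88, 0.56, 0, 0, 0, 0]])

```text
time: 9.9
ee_pos: [0.553, 0.0271, 0.3231]
eef_rot: [0.119, 0.993, 0.0, 0.0]
ft_force: [0.5, 0.8, 1.3]
width: 0.078
grip_force: 0.0
```

>>> play_rows(series=[[0.25, 0.16, 0, 0, 0, 0], [0.5, 0.32, 0, 0, 0, 0], [0.7, 0.45, 0, 0, 0, 0], [0.82, 0.53, 0, 0, 0, 0], [0.88, 0.56, 0, 0, 0, 0]], fingers=1)

```text
time: 10.4
ee_pos: [0.4447, 0.1405, 0.3233]
eef_rot: [0.117, 0.993, 0.001, 0.0]
ft_force: [0.1, -0.3, -0.1]
width: 0.0867
grip_force: 0.0
```

```bash
python3 - <<'E'
from h import *
s=status.read_state(); print(s['ee_pos'])
ims=[vision.camera(c) for c in('top','side')]
a=cv2.resize(ims[0][100:270,190:360],(400,400)); b=cv2.resize(ims[1][170:270,200:300],(400,400))
cv2.imwrite('pics/g3.png',np.hstack([a,b]))
E
```

```text
[0.44472411 0.14054226 0.32327298]
```

View pics/g3.png

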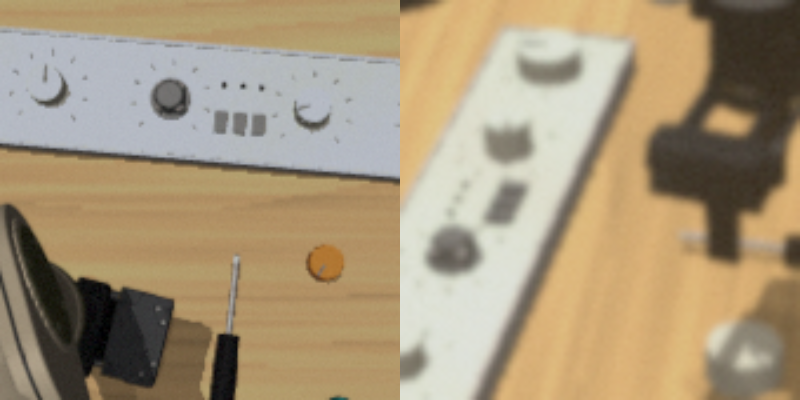

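The small knob is seated on the small stem at top crop (312,110), and the gripper is above the large knob. Descend and grasp a little higher this time.

>>> play_rows(series=[[0, 0, 0.2, 0, 0, 0], [0, 0, 0.45, 0, 0, 0], [0, 0, 0.7, 0, 0, 0], [0, 0, 0.82, 0, 0, 0], [0, 0, 0.88, 0, 0, 0]])

```text
time: 11.0
ee_pos: [0.4463, 0.1375, 0.1888]
eef_rot: [0.12, 0.993, -0.001, -0.001]
ft_force: [-0.9, 0.5, 0.3]
width: 0.0871
grip_force: 0.0
```

>>> play_rows(series=[[0, 0, 0, 0, 0, 0], [0, 0, 0, 0, 0, 0], [0, 0, 0, 0, 0, 0], [0, 0, 0, 0, 0, 0], [0, 0, 0, 0, 0, 0]], fingers=-1, squeeze=50)

```text
time: 11.5
ee_pos: [0.4461, 0.1393, 0.1909]
eef_rot: [0.119, 0.993, 0.001, 0.0]
ft_force: [-0.9, -1.3, 5.3]
width: 0.0556
grip_force: 50.1
```

>>> play_rows(series=[[0, 0, 0, 0, 0, 0], [0, 0, 0, 0, 0, 0], [0, 0, 0, 0, 0, 0]])

```text
time: 11.8
ee_pos: [0.4461, 0.1393, 0.1909]
eef_rot: [0.119, 0.993, 0.0, 0.0]
ft_force: [-1.3, -1.0, 6.9]
width: 0.0558
grip_force: 50.0
```

>>> play_rows(series=[[0, 0, -0.1, 0, 0, 0], [0, 0, -0.25, 0, 0, 0], [0, 0, -0.4, 0, 0, 0], [0, 0, -0.5, 0, 0, 0]])

```text
time: 12.2
ee_pos: [0.446, 0.1392, 0.2667]
eef_rot: [0.119, 0.993, 0.0, 0.0]
ft_force: [0.6, 0.4, -0.3]
width: 0.0555
grip_force: 50.0
```

>>> play_rows(series=[[-0.12, -0.01, 0, 0, 0, 0], [-0.32, -0.03, 0, 0, 0, 0], [-0.56, -0.05, 0, 0, 0, 0], [-0.8, -0.065, 0, 0, 0, 0]])

```text
time: 12.6
ee_pos: [0.5612, 0.1013, 0.2654]
eef_rot: [0.118, 0.993, 0.0, 0.0]
ft_force: [-0.4, 0.5, 0.2]
width: 0.0555
grip_force: 50.0
```

>>> play_rows(series=[[-0.25, -0.02, 0, 0, 0, 0], [-0.5, -0.04, 0, 0, 0, 0], [-0.71, -0.055, 0, 0, 0, 0], [-0.807, -0.065, 0, 0, 0, 0], [-0.807, -0.065, 0, 0, 0, 0]])

```text
time: 13.1
ee_pos: [0.6765, 0.0622, 0.2647]
eef_rot: [0.119, 0.993, -0.001, 0.0]
ft_force: [-0.4, -0.5, -0.9]
width: 0.0559
grip_force: 50.0
```

>>> play_rows(series=[[0, 0, 0.04, 0, 0, 0], [0, 0, 0.08, 0, 0, 0], [0, 0, 0.11, 0, 0, 0], [0, 0, 0.135, 0, 0, 0], [0, 0, 0.15, 0, 0, 0]])

```text
time: 13.6
ee_pos: [0.6751, 0.0638, 0.2423]
eef_rot: [0.118, 0.993, 0.0, -0.0]
ft_force: [0.2, -0.1, -0.3]
width: 0.0555
grip_force: 50.0
```

>>> play_rows(series=[[0, 0, 0.01, 0, 0, 0], [0, 0, 0.02, 0, 0, 0], [0, 0, 0.03, 0, 0, 0], [0, 0, 0.03, 0, 0, 0]])

```text
time: 14.0
ee_pos: [0.6755, 0.0633, 0.2382]
eef_rot: [0.119, 0.993, -0.0, 0.0]
ft_force: [-0.0, -0.0, 1.1]
width: 0.0555
grip_force: 50.0
```

>>> play_rows(series=[[0, 0, 0.01, 0, 0, 0], [0, 0, 0.02, 0, 0, 0], [0, 0, 0.03, 0, 0, 0], [0, 0, 0.04, 0, 0, 0]])

```text
time: 14.4
ee_pos: [0.6761, 0.0627, 0.2339]
eef_rot: [0.119, 0.993, 0.0, 0.001]
ft_force: [-1.3, -1.8, 9.9]
width: 0.0558
grip_force: 50.0
```

>>> play_rows(series=[[0, 0, 0.02, 0, 0, 0], [0, 0, 0.04, 0, 0, 0], [0, 0, 0.05, 0, 0, 0], [0, 0, 0.06, 0, 0, 0], [0, 0, 0.06, 0, 0, 0]])

```text
time: 14.9
ee_pos: [0.6754, 0.0634, 0.2233]
eef_rot: [0.119, 0.993, 0.0, -0.0]
ft_force: [-2.2, -1.8, 5.8]
width: 0.0553
grip_force: 50.0
```

>>> play_rows(series=[[0, 0, 0.01, 0, 0, 0], [0, 0, 0.02, 0, 0, 0], [0, 0, 0.03, 0, 0, 0], [0, 0, 0.03, 0, 0, 0], [0, 0, 0.03, 0, 0, 0]])

```text
time: 15.4
ee_pos: [0.6756, 0.0633, 0.221]
eef_rot: [0.119, 0.993, 0.001, 0.0]
ft_force: [-10.1, -1.4, 21.0]
width: 0.0558
grip_force: 50.0
```

>>> play_rows(series=[[0, 0, 0, 0, 0, 0], [0, 0, 0, 0, 0, 0], [0, 0, 0, 0, 0, 0], [0, 0, 0, 0, 0, 0], [0, 0, 0, 0, 0, 0]])

```text
time: 15.9
ee_pos: [0.6755, 0.0633, 0.2209]
eef_rot: [0.119, 0.993, 0.001, 0.0]
ft_force: [-11.3, -0.8, 19.7]
width: 0.0553
grip_force: 50.0
```

```bash
python3 - <<'E'
from h import *
ims=[vision.camera(c) for c in('top','side')]
s=status.read_state(); print(s['ee_pos'],s['ft_force'],s['torque'],s['width'])
a=cv2.resize(ims[0][90:190,200:340],(400,286)); a=np.pad(a,((0,114),(0,0),(0,0))); b=cv2.resize(ims[1][180:250,185:255],(400,400))
cv2.imwrite('pics/g4.png',np.hstack([a,b]))
E
```

```text
[0.67556371 0.06328483 0.22096146] [-10.8821351   -1.14244595  20.15935978] [-0.34688871  2.37426516 -0.0307488 ] 0.055416104205353145
```

View pics/g4.png

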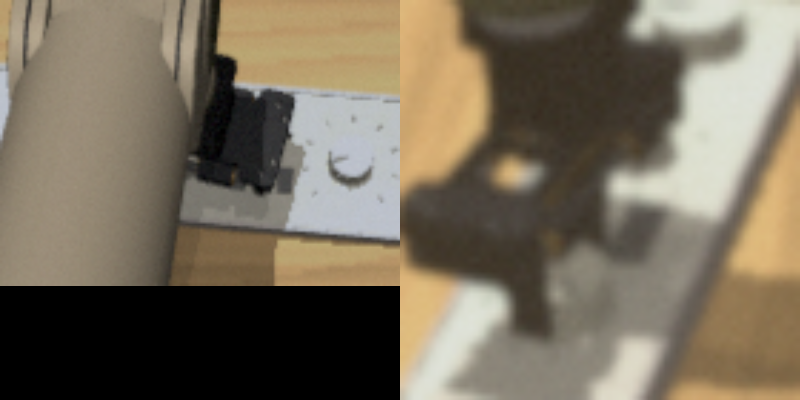

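The large knob is home: the rise was stiff, it holds steady at 20 N with its underside at about 0 mm, and the small knob is seated. Handing in.

```bash
python3 -c "
from bench import job
print(job.close_job())"
```

```text
the job is handed in; nothing more can be done
None
```

I handed the job in at about 16 s with the small knob clicked on and released, and the large knob clicked on and held fully home at about 20 N; no verdict came back.

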